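# Refit the re-glued spindle in the bead spinner and hold it down

## Robot

A 6-joint arm with a two-finger parallel gripper is mounted at the origin on the work surface. World frame = base frame: x ahead of the robot, y to its left, z up, the work surface at z = 0. Lengths are in mm, angles in degrees, forces in N, time in s.
With the tool pointing down it reaches from about 225 to 725 mm from the base axis. Payload 3.1 kg.
Tool frame: the origin (TCP) lies midway between the tips of the shut fingers; the grasp point (between the pads) lies 19 mm behind it (ctrl.grip_point_offset is the distance from the TCP to the grasp point, in mm); z points along the fingers, y is the line along which they close (so a half turn about z gives the same grasp; the last joint's range is limited). The gripper opens to 85 mm and grips with 20 to 120 N. Pads are 22 mm wide; open, the fingers measure 114 mm over their backs; the gripper's body (76 mm by 85 mm) begins 54 mm behind the grasp point. The pads swing forward as they close: fully open they stand 13 mm farther back than shut.
Start: joints at [56.505, 2.75, 5.684, 92.934, 0, 82.678], TCP at [231.572, 471.16, 231.312] pointing down, gripper open.
Joint ranges: [-166.93, 166.93], [-56.73, 111.36], [-69.38, 81.34], [-121.58, 131.49], [-85.45, 84.26], [-180, 180]. Speed limits (degrees/s): [159.86, 159.86, 180, 180, 180, 180].

## Interface

Orientations are given as a 3x3 rotation matrix whose columns are the frame's x, y, z axes.
In Python, from station import ctrl, cams, order gives the robot as it stands.
- The arm moves only by the tool drive_tool, never from a script. Its argument "moves" is a list of rows, each an object of numbers: "x", "y", "z": the shift along the tool's x, y, z in cm; "twist": the turn about the tool's z in rad; "fingers": the opening, from -1 (shut) to 1 (fully open). A call has 1 to 20 rows; each row shifts and turns the commanded pose from where the row before left it, along the tool's axes as they then stand; what a row does not reach is not made up. A row lasts 1/10 s, in which the tool goes at most 50 mm and 8.59 degrees, less where a joint would pass 70% of its speed; a pose out of reach is approached as far as the arm can. A call with a gripper value outside its range is refused whole. The fingers move at their own pace and stop on an object; "squeeze" is the grip in N (left out, the last holds). Time passes only in rows, so rows that do not move let the fingers close. It gives the time, the measured TCP pose, the force, the opening and the grip force at its end, in the units of the state.
- ctrl.read_state(): the state, without advancing time (a new reading comes with each control period).
- cams.get_image(name): name is "scene" or "side" or "wrist"; returns the picture (480x640x3 uint8, blue, green, red); there is no depth.
- cams.get_calibration(name): a dict with "fx", "fy", "cx", "cy" (pixels), "rvec" (rotation vector, rad) and "tvec" (3), from world to camera coordinates, as OpenCV has them. Camera axes: x right, y down, z forward; pixel columns grow to the right and rows downward; lengths in mm; the calibration is good to about 2 mm. A picture is of the moment at which its call begins: read the wrist's pose just before it. get_calibration takes no time and is no camera call; for the wrist camera it gives the pose at the moment of the call.
- order.close_job(): hands the job in; it is judged then, once.
The state is a dict: "time_s": time; "joint_positions": joint angles; "dq": joint speeds; "joint_efforts": joint torques, N m; "tcp_pos": TCP position; "tcp_rot": TCP orientation; "ft_force": force on the tool from outside, world axes, zero at the start; "torque": the same for the moment, N m; "gripper_width": opening from 0.0 (shut) to 1.0 (fully open); "grasp_force": force on a finger pad.
Only numpy, scipy, OpenCV 4.12 (cv2) and the standard library are available. Lean on these libraries where they do the work, as an engineer would, in place of code of your own. Each camera call takes 0.05 s, during which the arm holds its last target. There are 200 camera calls.

## Task

The bead spinner's spindle has had its wooden knob re-glued and is still in the bench vise, whose screw is already slack: slide the vise's front jaw well open, lift the spindle out and lower its splined end into the hub of the spinner bowl, turning it until the splines mesh. Push it fully home, collar flat on the hub, against the ejector spring, and finish while still holding it pressed down with the gripper, so that I can tighten the lock screw. Leave everything else on the bench where it is.

Things in the scene. Friction and masses are not known exactly. Their poses are not given: they have to be found in the camera images.
- vise: small blue bench vise, fixed, 104 mm wide. Origin on the table under the axis of the clamped spindle; x points from its handwheel (front) to the fixed rear jaw, z up. The spindle stands on its bed, 20 mm above the table, collar in a V notch of the rear jaw (60 mm wide, top 56 mm up); with the front jaw open it stays standing by itself.
- jaw (a joint): travel of the front jaw with its handwheel along the vise's -x, in m: 0 = shut on the spindle, 0.045 = end. It slides stiffly (4 N) and stays where left; the wheel need not be turned. Its brass plate (52 mm wide, top 62 mm above the table) reaches over the spindle's collar, so the spindle can be lifted only once the jaw is open by more than 10 mm.
- jaw_grip (a point): centre of the dark steel handwheel of the front jaw, 36 mm above the table: a disc 40 mm in diameter, 16 mm thick, its axis along the vise's x. Pinch it from above across its 40 mm width (fingers either side in the vise's y), then pull along the vise's -x. With the jaw shut it is 74 mm in front of the spindle axis; it moves with the jaw.
- stem: the spindle, 90 mm long, 0.12 kg, upright, knob up. Origin: centre of its lower, splined end; z up. Steel splined end 0-24 mm: 12 mm core and four ribs along +x, -x, +y, -y (5 mm wide, 22 mm tip to tip, lowest 2 mm tapered), alike every quarter turn. Steel collar 24-30 mm, 32 mm wide. Shaft 30-52 mm, 12 mm wide. Knob 52-90 mm: see knob.
- knob (a point): grip point on the spindle's axis, 70 mm above its splined end: middle of the round dark wooden knob, 26 mm in diameter, straight-sided from 13 mm below to 14 mm above this point; its top is 20 mm above it.
- spinner: electric bead spinner, fixed: round white base 150 mm in diameter, 42 mm tall, with a rose dial at its front (-x), carrying a wooden bowl 124 mm in diameter, rim 85 mm above the table. Origin on the table at its centre.
- hub (a point): centre of the mouth of the aluminium hub (38 mm wide) in the middle of the bowl, 84 mm above the table, on the spinner's axis. Its x and y run along the four keyways (7.2 mm wide, 24.4 mm tip to tip, across a 14 mm bore, edges chamfered 0.8 mm): the splines fit at every quarter turn. A brass lock screw sticks out of the hub's side, below the rim.
- bowl (a joint): angle of the bowl and hub on the spinner base, rad, growing anticlockwise from above; starts anywhere. The geared motor resists turning with 0.08 N m, so only a light press (about 5 N) lets the splines turn on the hub without taking the bowl along.
- ejector (a joint): travel of the brass ejector pin at the bottom of the hub, m, 0 = up. The spindle's end meets it 14 mm deep in the hub and pushes it down 10 mm until the collar lies on the hub (end 24 mm below the mouth). Its spring gives about 3 N at first touch and 8.5 N with the spindle home; if let go it lifts the spindle 10 mm.
- glue: white glue bottle with an orange cap, 32 mm across, 85 mm tall, standing behind the vise; bystander. Origin at its underside, centre.
- pliers: small rose-handled pliers, about 120 mm long, 12 mm high, lying on the table; bystander. Origin at its underside, centre.
- dish: white ceramic dish with beads in it, 68 mm across, 22 mm tall; bystander. Origin at its underside, centre.
- hexkey: dark L-shaped hex key, 70 mm long, 6 mm thick, lying behind the spinner (for the lock screw); bystander. Origin at its underside, centre.
- spool: black spool of copper wire, 50 mm across, 30 mm tall, behind the spinner; bystander. Origin at its underside, centre.
- cup: grey cup of gold beads, 60 mm across, 24 mm tall; bystander. Origin at its underside, centre.
- screwdriver: small screwdriver, 140 mm long, lying to the left; bystander. Origin at its underside, centre.
- tweezers: steel tweezers, 120 mm long, 10 mm wide, 8 mm high, lying to the right; bystander. Origin at its underside, centre.
Not all that is in view belongs to the job. Leave any purple or red look-alike of the stem alone.

How it is judged:
By the outcome, as a careful person would: the job done as asked, in the order asked, and still so for the second after the job is handed in, while the arm keeps its last pose, push and grip.
It also fails if it takes over 54 s, if anything falls off the work surface, if the arm or the gripper's body presses on something with over 40 N, if the wrist force passes 120 N, or if a joint passes its speed limit or range.

## Working session

There is one attempt and no reset: what is moved stays moved. The work goes in short steps, Python scripts to look and compute and a tool call to move; the robot and the scene stay as the last step left them, time stands still between calls to the robot, and variables do not carry over. Pictures are saved under pics/ and viewed, at most 10 in all, crops included, and the job is handed in when it is done.

Besides the shell and the picture viewer there is one more tool, called after "Call:" as name(argument=value, ...), one argument or row to a line, values as JSON. drive_tool: Moves the arm, as the interface text tells. Its arguments: {"type":"object","properties":{"moves":{"type":"array"},"squeeze":{"type":"number"}},"required":["moves"]}

```bash
mkdir -p pics; ls; cat > h.py <<'E'
from station import ctrl, cams, order
import numpy as np, cv2
def snap(n,f):
    im=cams.get_image(n); cv2.imwrite('pics/'+f,im); return im
def ray(c,u,v):
    R=cv2.Rodrigues(np.array(c['rvec'],float))[0]; t=np.array(c['tvec'],float).ravel()
    d=R.T@np.array([(u-c['cx'])/c['fx'],(v-c['cy'])/c['fy'],1]); return -R.T@t,d
def atz(c,u,v,z):
    o,d=ray(c,u,v); return o+d*(z-o[2])/d[2]
def proj(c,p):
    return cv2.projectPoints(np.array(p,float).reshape(-1,3),np.array(c['rvec'],float),np.array(c['tvec'],float),np.array([[c['fx'],0,c['cx']],[0,c['fy'],c['cy']],[0,0,1.]]),None)[0].reshape(-1,2)
E
python3 - <<'E'
from h import *
for n in('scene','side'): snap(n,n+'0.png'); c=cams.get_calibration(n); print(n,ray(c,320,240))
s=ctrl.read_state(); print(s, ctrl.grip_point_offset)
E
```

```text
pics
scene (array([1223.98682178,  546.78401487, 1158.53008042]), array([-0.47126542, -0.39283671, -0.78969374]))
side (array([  479.83716822, -1061.69282486,   801.8585443 ]), array([ 0.08176635,  0.84325213, -0.53190795]))
{'time_s': 0.1, 'joint_positions': array([5.65044795e+01, 2.78897927e+00, 5.60066858e+00, 9.29337554e+01,
       1.88947529e-03, 8.26788574e+01]), 'dq': array([ 0.01574733, -0.16630642,  0.2730374 ,  0.01518962,  0.08099084,
        0.03777382]), 'joint_efforts': array([ 2.19666479e-03, -3.39850438e+01,  3.20936286e+01,  1.58369564e-02,
       -2.01285593e-04, -7.22483492e-06]), 'tcp_pos': array([231.26492783, 470.70520021, 230.23191247]), 'tcp_rot': array([[-8.97455518e-01,  4.41103327e-01, -1.20323858e-03],
       [ 4.41104864e-01,  8.97453847e-01, -1.75844818e-03],
       [ 3.04193747e-04, -2.10888341e-03, -9.99997730e-01]]), 'ft_force': array([-0.58972292,  0.03871161, -1.34096448]), 'torque': array([ 0.02445835, -0.01233393, -0.0319412 ]), 'grasp_force': 0.0, 'gripper_width': 1.0032427448616874} 18.700000000000003
```

View pics/scene0.png

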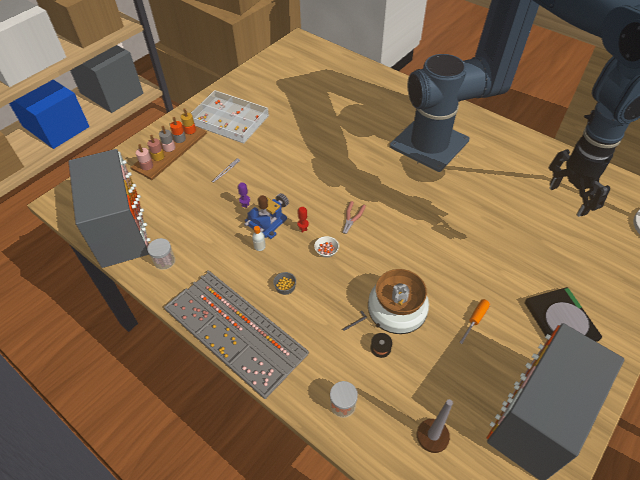

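View pics/side0.png

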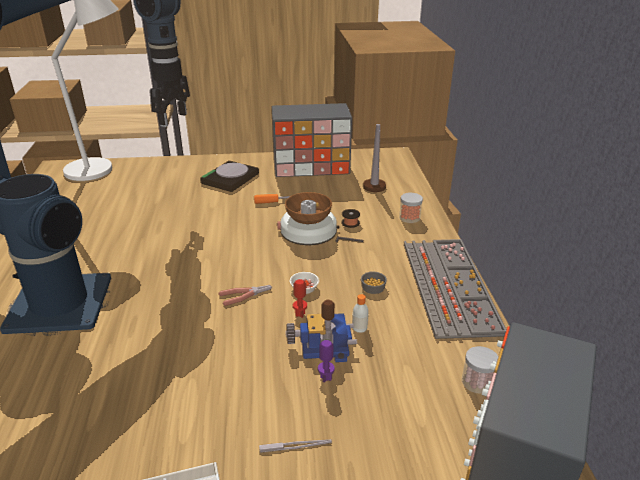

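The scene shows three spindle-like things:
- purple: scene (243,193), side (326,357)
- red: scene (302,217), side (300,295)
- brown-knobbed, in the blue vise: scene (263,203), side (328,310)

The brown one fits, with its dark wooden knob clamped in the vise. The spinner is at scene (400,298), side (309,215). I'll confirm in one enlarged crop.

```bash
python3 - <<'E'
from h import *
a=cv2.imread('pics/scene0.png')[175:265,220:340]; b=cv2.imread('pics/side0.png')[275:385,270:390]
a=cv2.resize(a,(400,300),interpolation=3);b=cv2.resize(b,(400,367),interpolation=3)
c=cv2.imread('pics/side0.png')[180:250,265:360]; c=cv2.resize(c,(400,295),interpolation=3)
d=cv2.imread('pics/scene0.png')[260:340,350:450]; d=cv2.resize(d,(288,230),interpolation=3)
o=np.zeros((600,800,3),np.uint8); o[:300,:400]=a;o[:367,400:]=b;o[300:595,:400]=c; o[368:598,400:688]=d
cv2.imwrite('pics/c1.png',o)
E
```

```text
(no output)
```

View pics/c1.png

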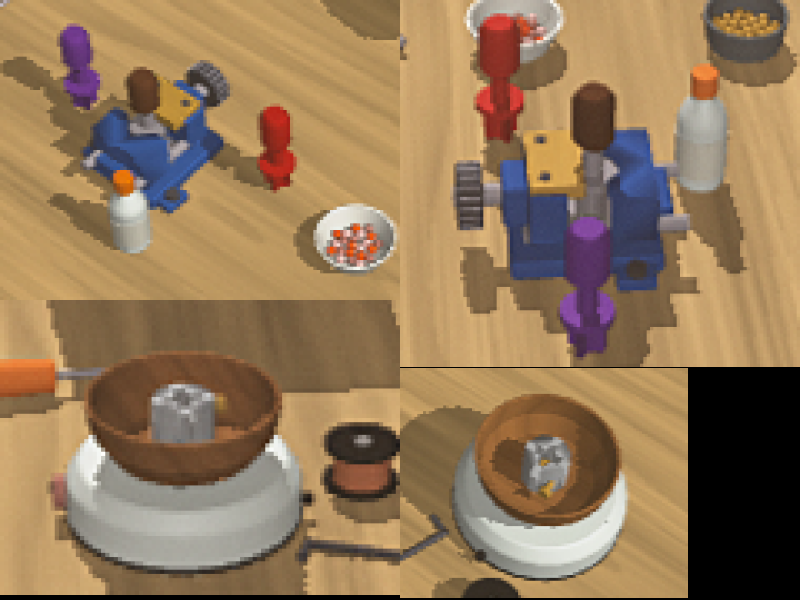

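```bash
cat >> h.py <<'E'
def tri(a,b):
    A=np.zeros((3,3));B=np.zeros(3)
    for o,d in(a,b):
        d=d/np.linalg.norm(d);P=np.eye(3)-np.outer(d,d);A+=P;B+=P@o
    return np.linalg.solve(A,B)
E
python3 - <<'E'
from h import *
S=cams.get_calibration('scene');D=cams.get_calibration('side')
for n,p,q,z in(('knob',(262.9,202),(327.9,310.4),90),('wheel',(282.4,199.9),(290.7,333.5),36),('hub',(401,287.8),(308.5,202.1),84),('red',(302.3,214),(300,291),70),('purple',(243,190),(326.5,350),70),('gluecap',(257,230),(361.5,300),80)):
    print(n,atz(S,*p,z).round(),atz(D,*q,z).round(),tri(ray(S,*p),ray(D,*q)).round())
W=cams.get_calibration('wrist');s=ctrl.read_state()
R=cv2.Rodrigues(np.array(W['rvec'],float))[0]
print(W['fx'],W['cx'],s['tcp_rot'].T@(ray(W,320,240)[0]-s['tcp_pos']),s['tcp_rot'].T@R.T)
E
```

```text
knob [ 581. -191.   90.] [ 580. -191.   90.] [ 581. -191.   90.]
wheel [ 508. -189.   36.] [ 506. -190.   36.] [ 507. -190.   35.]
hub [575. 258.  84.] [578. 264.  84.] [577. 259.  87.]
red [534. -90.  70.] [532. -98.  70.] [532. -92.  66.]
purple [ 571. -281.   70.] [ 568. -280.   70.] [ 569. -281.   70.]
gluecap [ 658. -142.   80.] [ 653. -152.   80.] [ 655. -145.   75.]
362.1712905508642 323.1424207624626 [  71.83891152    0.29227247 -143.27006225] [[ 4.03428670e-04 -9.59047013e-01 -2.83246649e-01]
 [ 9.99999734e-01  5.58812144e-04 -4.67785071e-04]
 [ 6.06909542e-04 -2.83246385e-01  9.59046984e-01]]
```

The crop confirms it. The brown-knobbed spindle stands in the vise's rear jaw, with the handwheel to its left (-x). The purple and red ones stand free, so they are the decoys. I'm moving above the handwheel.

Call:
drive_tool(
  moves=[
    {"twist":-0.115},
    {"twist":-0.115},
    {"twist":-0.115},
    {"twist":-0.112},
    {"x":-1.84,"y":-4.41,"z":0.2},
    {"x":-1.84,"y":-4.41,"z":0.2},
    {"x":-1.84,"y":-4.41,"z":0.2},
    {"x":-1.84,"y":-4.41,"z":0.2},
    {"x":-1.84,"y":-4.41,"z":0.2},
    {"x":-1.84,"y":-4.41,"z":0.2},
    {"x":-1.84,"y":-4.41,"z":0.2},
    {"x":-1.84,"y":-4.41,"z":0.2},
    {"x":-1.84,"y":-4.41,"z":0.2},
    {"x":-1.84,"y":-4.41,"z":0.2},
    {"x":-1.84,"y":-4.41,"z":0.2},
    {"x":-1.84,"y":-4.41,"z":0.2},
    {"x":-1.84,"y":-4.41,"z":0.2},
    {"x":-1.84,"y":-4.41,"z":0.2},
    {"x":-1.84,"y":-4.41,"z":0.2},
    {},
  ],
)

```text
validation failed for argument at $.mo...
```

```bash
python3 - <<'E'
from h import *
import pickle
c=cams.get_calibration('wrist');pickle.dump(c,open('w1.pkl','wb'))
snap('wrist','w1.png'); print(ctrl.read_state()['tcp_pos'],ctrl.read_state()['tcp_rot'])
print(proj(c,[[581,-191,110],[507,-190,36],[507,-190,56]]))
E
```

```text
[231.31368338 470.76899986 230.36003795] [[-8.97466612e-01  4.41081193e-01 -1.02992422e-03]
 [ 4.41082333e-01  8.97465282e-01 -1.56306144e-03]
 [ 2.34884225e-04 -1.85707683e-03 -9.99998248e-01]]
[[-34.28813061 703.64811317]
 [-19.77832388 592.78133397]
 [-33.5662086  611.34915826]]
```

View pics/w1.png

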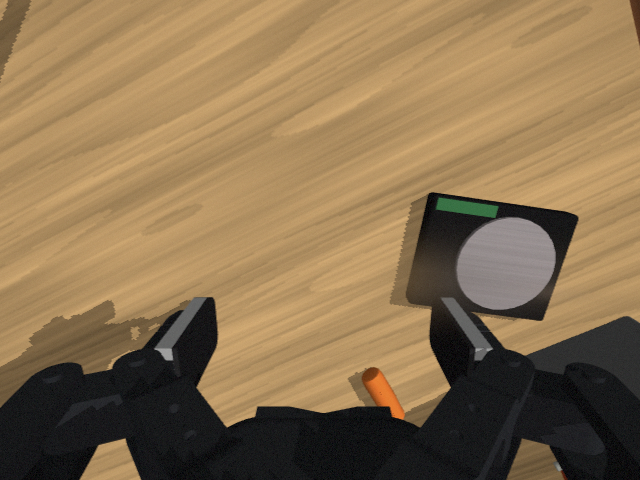

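The move was refused, so this picture only shows the start view. Probably each row needs all five keys. I'll test that with the twist first.

Call:
drive_tool(
  moves=[
    {"x":0,"y":0,"z":0,"twist":-0.115,"fingers":1},
    {"x":0,"y":0,"z":0,"twist":-0.115,"fingers":1},
    {"x":0,"y":0,"z":0,"twist":-0.115,"fingers":1},
    {"x":0,"y":0,"z":0,"twist":-0.112,"fingers":1},
  ],
)

```text
time_s: 0.55
tcp_pos: [231.4, 470.9, 230.8]
tcp_rot: [[-1.0, -0.005, -0.001], [-0.005, 1.0, -0.001], [0.001, -0.001, -1.0]]
ft_force: [0.3, -0.3, 0.2]
gripper_width: 1.0
grasp_force: 0.0
```

Call:
drive_tool(
  moves=[
    {"x":-1.84,"y":-4.41,"z":0.2,"twist":0,"fingers":1},
    {"x":-1.84,"y":-4.41,"z":0.2,"twist":0,"fingers":1},
    {"x":-1.84,"y":-4.41,"z":0.2,"twist":0,"fingers":1},
    {"x":-1.84,"y":-4.41,"z":0.2,"twist":0,"fingers":1},
    {"x":-1.84,"y":-4.41,"z":0.2,"twist":0,"fingers":1},
    {"x":-1.84,"y":-4.41,"z":0.2,"twist":0,"fingers":1},
    {"x":-1.84,"y":-4.41,"z":0.2,"twist":0,"fingers":1},
    {"x":-1.84,"y":-4.41,"z":0.2,"twist":0,"fingers":1},
    {"x":-1.84,"y":-4.41,"z":0.2,"twist":0,"fingers":1},
    {"x":-1.84,"y":-4.41,"z":0.2,"twist":0,"fingers":1},
    {"x":-1.84,"y":-4.41,"z":0.2,"twist":0,"fingers":1},
    {"x":-1.84,"y":-4.41,"z":0.2,"twist":0,"fingers":1},
    {"x":-1.84,"y":-4.41,"z":0.2,"twist":0,"fingers":1},
    {"x":-1.84,"y":-4.41,"z":0.2,"twist":0,"fingers":1},
    {"x":-1.84,"y":-4.41,"z":0.2,"twist":0,"fingers":1},
    {"x":0,"y":0,"z":0,"twist":0,"fingers":1},
    {"x":0,"y":0,"z":0,"twist":0,"fingers":1},
  ],
)

```text
time_s: 2.25
tcp_pos: [507.2, -191.0, 199.9]
tcp_rot: [[-1.0, 0.002, -0.003], [0.002, 1.0, 0.002], [0.003, 0.002, -1.0]]
ft_force: [0.3, 0.5, 0.2]
gripper_width: 0.999
grasp_force: 0.0
```

```bash
python3 - <<'E'
from h import *
import pickle
c=cams.get_calibration('wrist');pickle.dump(c,open('w1.pkl','wb'))
snap('wrist','w2.png'); print(ctrl.read_state()['tcp_pos'])
print(proj(c,[[581,-191,110],[507,-190,36],[507,-190,56]]))
E
```

```text
[ 507.18957604 -190.00939562  200.63990197]
[[322.92411433 337.51130543]
 [323.87027974 215.85240919]
 [323.94719066 221.38446173]]
```

View pics/w2.png

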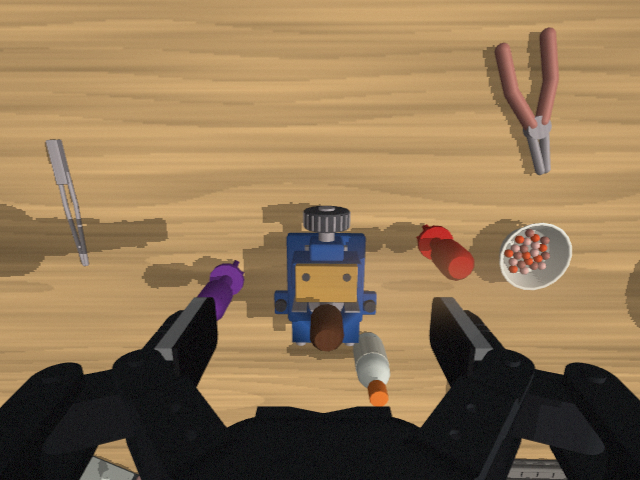

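The wrist view shows the wheel at (327,218) and the knob at (327,337). That puts the wheel about 2 mm to +y of the TCP, with vise yaw near 0. I'm descending, pinching and pulling.

Call:
drive_tool(
  moves=[
    {"x":0,"y":0.2,"z":4.6,"twist":0,"fingers":1},
    {"x":0,"y":0,"z":4.6,"twist":0,"fingers":1},
    {"x":0,"y":0,"z":4.6,"twist":0,"fingers":1},
    {"x":0,"y":0,"z":3.0,"twist":0,"fingers":1},
    {"x":0,"y":0,"z":1.7,"twist":0,"fingers":1},
    {"x":0,"y":0,"z":0,"twist":0,"fingers":-1},
    {"x":0,"y":0,"z":0,"twist":0,"fingers":-1},
    {"x":0,"y":0,"z":0,"twist":0,"fingers":-1},
    {"x":0,"y":0,"z":0,"twist":0,"fingers":-1},
    {"x":0,"y":0,"z":0,"twist":0,"fingers":-1},
    {"x":0,"y":0,"z":0,"twist":0,"fingers":-1},
    {"x":0,"y":0,"z":0,"twist":0,"fingers":-1},
  ],
  squeeze=40,
)

```text
time_s: 3.5
tcp_pos: [509.4, -188.1, 19.1]
tcp_rot: [[-1.0, -0.001, 0.004], [-0.001, 1.0, 0.0], [-0.004, 0.0, -1.0]]
ft_force: [-1.2, 3.1, 6.3]
gripper_width: 0.456
grasp_force: 40.7
```

Call:
drive_tool(
  moves=[
    {"x":0.5,"y":0,"z":0,"twist":0,"fingers":-1},
    {"x":0.6,"y":0,"z":0,"twist":0,"fingers":-1},
    {"x":0.6,"y":0,"z":0,"twist":0,"fingers":-1},
    {"x":0.6,"y":0,"z":0,"twist":0,"fingers":-1},
    {"x":0.6,"y":0,"z":0,"twist":0,"fingers":-1},
    {"x":0.6,"y":0,"z":0,"twist":0,"fingers":-1},
    {"x":0.3,"y":0,"z":0,"twist":0,"fingers":-1},
    {"x":0,"y":0,"z":0,"twist":0,"fingers":-1},
    {"x":0,"y":0,"z":0,"twist":0,"fingers":-1},
  ],
)

```text
time_s: 4.4
tcp_pos: [472.5, -187.7, 19.1]
tcp_rot: [[-1.0, -0.001, 0.007], [-0.001, 1.0, 0.001], [-0.007, 0.001, -1.0]]
ft_force: [2.2, 4.9, 6.2]
gripper_width: 0.451
grasp_force: 40.9
```

Call:
drive_tool(
  moves=[
    {"x":0,"y":0,"z":0,"twist":0,"fingers":1},
    {"x":0,"y":0,"z":0,"twist":0,"fingers":1},
    {"x":0,"y":0,"z":0,"twist":0,"fingers":1},
    {"x":0,"y":0,"z":0,"twist":0,"fingers":1},
    {"x":0,"y":0,"z":0,"twist":0,"fingers":1},
    {"x":0,"y":0,"z":-2.5,"twist":0,"fingers":1},
    {"x":0,"y":0,"z":-4.5,"twist":0,"fingers":1},
    {"x":0,"y":0,"z":-4.5,"twist":0,"fingers":1},
    {"x":0,"y":0,"z":-4.5,"twist":0,"fingers":1},
    {"x":-3.5,"y":0,"z":-2.5,"twist":0,"fingers":1},
    {"x":-3.5,"y":0,"z":0,"twist":0,"fingers":1},
    {"x":0,"y":0,"z":0,"twist":0,"fingers":1},
    {"x":0,"y":0,"z":0,"twist":0,"fingers":1},
  ],
)

```text
time_s: 5.7
tcp_pos: [539.5, -188.1, 200.1]
tcp_rot: [[-1.0, -0.001, -0.003], [-0.001, 1.0, 0.001], [0.003, 0.001, -1.0]]
ft_force: [-0.7, 0.4, -0.7]
gripper_width: 1.0
grasp_force: 0.0
```

```bash
python3 - <<'E'
from h import *
c=cams.get_calibration('wrist')
a=snap('wrist','w3.png'); print(ctrl.read_state()['tcp_pos'])
print(proj(c,[[581,-189,110],[470,-188,36]]))
p=proj(c,[[581,-189,110]])[0].astype(int);print(p)
b=snap('side','s3.png')[275:385,270:390]
o=np.zeros((600,800,3),np.uint8);o[:300,:400]=cv2.resize(a,(400,300))
o[:367,400:]=cv2.resize(b,(400,367),interpolation=3)
u,v=max(0,p[0]-66),max(0,min(p[1]-50,380));print(u,v)
o[300:600,:400]=cv2.resize(a[v:v+100,u:u+133],(400,300),interpolation=3)
cv2.imwrite('pics/c3.png',o)
E
```

```text
[ 538.86162018 -188.0396247   200.30361961]
[[321.57224612 297.00673896]
 [323.14029153 132.96643204]]
[321 297]
255 247
```

View pics/c3.png

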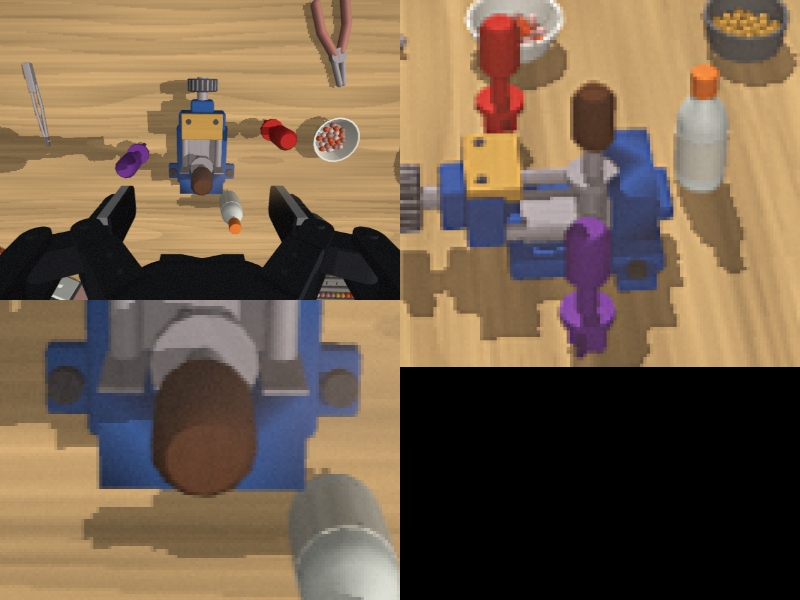

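The jaw is open about 37 mm and the spindle is standing free. Its knob top is at wrist (323,300), so the spindle is at about (583,-188). I'm going down to grip it.

Call:
drive_tool(
  moves=[
    {"x":-4.35,"y":0,"z":0,"twist":0,"fingers":1},
    {"x":0,"y":0,"z":4.0,"twist":0,"fingers":1},
    {"x":0,"y":0,"z":4.0,"twist":0,"fingers":1},
    {"x":0,"y":0,"z":3.5,"twist":0,"fingers":1},
    {"x":0,"y":0,"z":1.5,"twist":0,"fingers":1},
    {"x":0,"y":0,"z":0,"twist":0,"fingers":1},
    {"x":0,"y":0,"z":0,"twist":0,"fingers":-1},
    {"x":0,"y":0,"z":0,"twist":0,"fingers":-1},
    {"x":0,"y":0,"z":0,"twist":0,"fingers":-1},
    {"x":0,"y":0,"z":0,"twist":0,"fingers":-1},
    {"x":0,"y":0,"z":0,"twist":0,"fingers":-1},
    {"x":0,"y":0,"z":0,"twist":0,"fingers":-1},
    {"x":0,"y":0,"z":0,"twist":0,"fingers":-1},
    {"x":0,"y":0,"z":0,"twist":0,"fingers":-1},
    {"x":0,"y":0,"z":0,"twist":0,"fingers":-1},
  ],
  squeeze=60,
)

```text
time_s: 7.3
tcp_pos: [584.4, -188.7, 73.3]
tcp_rot: [[-1.0, -0.0, 0.003], [-0.0, 1.0, -0.001], [-0.003, -0.001, -1.0]]
ft_force: [-0.6, 0.4, 6.5]
gripper_width: 0.29
grasp_force: 59.3
```

Call:
drive_tool(
  moves=[
    {"x":0,"y":0,"z":-1.0,"twist":0,"fingers":-1},
    {"x":0,"y":0,"z":-2.0,"twist":0,"fingers":-1},
    {"x":0,"y":0,"z":-3.5,"twist":0,"fingers":-1},
    {"x":0,"y":0,"z":-4.0,"twist":0,"fingers":-1},
    {"x":0,"y":0,"z":-2.5,"twist":0,"fingers":-1},
    {"x":-0.5,"y":2.5,"z":0,"twist":0,"fingers":-1},
    {"x":-0.5,"y":4.0,"z":0,"twist":0,"fingers":-1},
    {"x":-0.5,"y":4.5,"z":0,"twist":0,"fingers":-1},
    {"x":0,"y":4.5,"z":0,"twist":0,"fingers":-1},
    {"x":0,"y":4.5,"z":0,"twist":0,"fingers":-1},
    {"x":0,"y":4.5,"z":0,"twist":0,"fingers":-1},
    {"x":0,"y":4.5,"z":0,"twist":0,"fingers":-1},
    {"x":0,"y":4.5,"z":0,"twist":0,"fingers":-1},
    {"x":0,"y":4.0,"z":0,"twist":0,"fingers":-1},
    {"x":0,"y":2.0,"z":0,"twist":0,"fingers":-1},
    {"x":0,"y":0,"z":0,"twist":0,"fingers":-1},
    {"x":0,"y":0,"z":0,"twist":0,"fingers":-1},
    {"x":0,"y":0,"z":0,"twist":0,"fingers":-1},
  ],
)

```text
time_s: 9.1
tcp_pos: [598.1, 205.6, 201.1]
tcp_rot: [[-1.0, 0.001, -0.001], [0.001, 1.0, -0.001], [0.001, -0.001, -1.0]]
ft_force: [-0.3, -0.2, -1.6]
gripper_width: 0.291
grasp_force: 59.1
```

```bash
python3 - <<'E'
from h import *
import pickle
c=cams.get_calibration('wrist');pickle.dump(c,open('w4.pkl','wb'))
a=snap('wrist','w4.png'); s=ctrl.read_state();print(s['tcp_pos'],s['joint_positions'],s['gripper_width'])
p=proj(c,[[577,260,84]])[0];print(p)
D=cams.get_calibration('side');t=s['tcp_pos'];q=proj(D,[t-[0,0,30]])[0].astype(int);print(q)
b=snap('side','s4.png')
o=np.zeros((600,800,3),np.uint8);o[:300,:400]=cv2.resize(a,(400,300))
o[:400,400:]=cv2.resize(b[q[1]-35:q[1]+35,q[0]-35:q[0]+35],(400,400),interpolation=3)
u,v=max(0,int(p[0])-50),max(0,int(p[1])-37);print(u,v)
o[300:600,:400]=cv2.resize(a[v:v+75,u:u+100],(400,300),interpolation=3)
cv2.imwrite('pics/c4.png',o)
E
```

```text
[598.17526035 205.43092525 201.1447929 ] [ 1.28954285e+01  1.89841446e+01  2.08351945e+01  9.18895097e+01
 -2.66073217e-02  1.29756781e+01] 0.2841334687769965
[397.70202906 202.14740726]
[318 181]
347 165
```

View pics/c4.png

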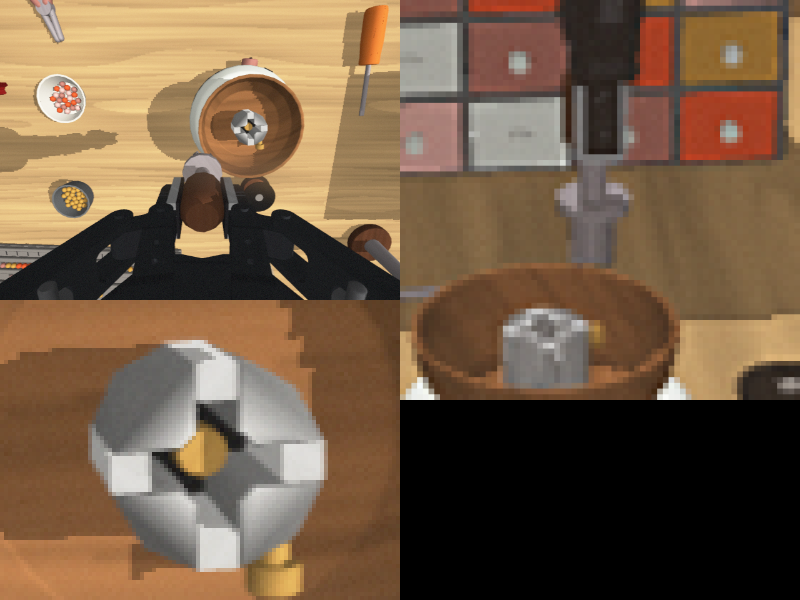

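The wrist view shows the hub mouth clear of the spindle. The flats beyond the keyway ends are at crop (216,375), (130,472), (303,462) and (217,548), so the keyways lie nearly along the tool axes. I'm computing the centre and angle.

```bash
python3 - <<'E'
from h import *
import pickle
c=pickle.load(open('w4.pkl','rb'))
P=[atz(c,347+x/4,165+(y-300)/4,84) for x,y in((216,375),(130,472),(303,462),(217,548))]
for p in P:print(p.round(1))
print(np.mean(P,0)); a=P[2]-P[1];b=P[3]-P[0]
print(np.degrees(np.arctan2(a[0],a[1])),np.degrees(np.arctan2(b[1],b[0])))
# stem as seen: top-knob centre and collar far edge in wrist crop px
s=ctrl.read_state();t=s['tcp_pos']
print(proj(c,[t+[0,0,40],t+[0,0,20],t-[0,0,23]]))
b=cv2.imread('pics/side0.png')
o=np.zeros((480,800,3),np.uint8)
b=cv2.imread('pics/s4.png');o[:400,:400]=cv2.resize(b[181-15:181+20,318-18:318+17],(400,400),interpolation=2)
a=cv2.imread('pics/w4.png');o[:480,400:]=cv2.resize(a[240:340+20,272:372],(400,480),interpolation=3)
cv2.imwrite('pics/c5.png',o)
E
```

```text
[563.6 261.6  84. ]
[581.3 246.9  84. ]
[579.5 278.4  84. ]
[595.7 263.7  84. ]
[580.04202408 262.66982709  84.        ]
-3.3672404515161163 3.772284318444147
[[321.74649567 357.48693619]
 [322.01016571 325.92095386]
 [322.38627752 280.89369598]]
```

View pics/c5.png

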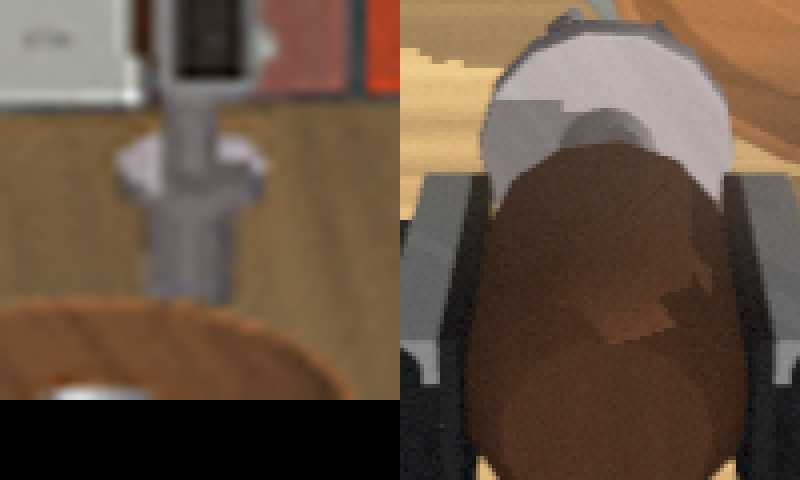

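Two rib tips peek out behind the collar, at crop (568,16) and (655,25). The robot-side rib is therefore about 32° toward -y, while the keyways are at about 3.6°, so I need a twist of about +0.49 rad. Next I'm locating the collar relative to the TCP with the same camera, so that any camera bias cancels.

```bash
python3 - <<'E'
from h import *
import pickle
from scipy.optimize import fsolve
c=pickle.load(open('w4.pkl','rb')); t=np.array([598.15,205.5,201.1])
th=np.linspace(0,2*np.pi,181)
def f(d,z=-23.3,r=16):
    q=proj(c,np.c_[t[0]+d[0]+r*np.cos(th),t[1]+d[1]+r*np.sin(th),np.full(181,t[2]+z)])
    return q[:,1].min(),(q[:,0].min()+q[:,0].max())/2,np.ptp(q[:,0])
print(f([0,0]))
d=fsolve(lambda d:np.array(f(d)[:2])-[248.9,324.3],[0,0]);print(d,f(d))
# rib tips for stem yaw guesses
for g in(22,27,32,37,42):
    P=[]
    for a in(180+g,90+g):
        a=np.radians(a);P.append([t[0]+d[0]+11*np.cos(a),t[1]+d[1]+11*np.sin(a),t[2]-53.3+2])
    q=proj(c,P);print(g,((q-[272,240])*4+[400,0]).round())
print('move xy',np.array([580.04,262.67])-t[:2]-d)
E
```

```text
(np.float64(249.6931923198896), np.float64(322.60566188875384), np.float64(64.38615816222767))
[-0.40477161  0.84140577] (np.float64(248.90000000000015), np.float64(324.30000000000007), np.float64(64.42793183762302))
22 [[580.  12.]
 [681.  53.]]
27 [[573.  15.]
 [678.  47.]]
32 [[568.  18.]
 [675.  41.]]
37 [[562.  22.]
 [671.  36.]]
42 [[557.  26.]
 [667.  31.]]
move xy [-17.70522839  56.32859423]
```

Call:
drive_tool(
  moves=[
    {"x":0.9,"y":2.8,"z":0,"twist":0,"fingers":-1},
    {"x":0.87,"y":2.83,"z":0,"twist":0,"fingers":-1},
    {"x":0,"y":0,"z":1.0,"twist":0.13,"fingers":-1},
    {"x":0,"y":0,"z":1.5,"twist":0.13,"fingers":-1},
    {"x":0,"y":0,"z":1.5,"twist":0.13,"fingers":-1},
    {"x":0,"y":0,"z":1.0,"twist":0.13,"fingers":-1},
    {"x":0,"y":0,"z":0,"twist":0,"fingers":-1},
    {"x":0,"y":0,"z":0,"twist":0,"fingers":-1},
    {"x":0,"y":0,"z":0,"twist":0,"fingers":-1},
  ],
)

```text
time_s: 10.1
tcp_pos: [581.1, 262.7, 152.5]
tcp_rot: [[-0.868, 0.496, 0.002], [0.496, 0.868, 0.001], [-0.001, 0.001, -1.0]]
ft_force: [0.1, -0.1, -0.3]
gripper_width: 0.289
grasp_force: 59.3
```

```bash
python3 - <<'E'
from h import *
a=snap('wrist','w6.png');s=ctrl.read_state();print(s['tcp_pos'],s['tcp_rot'].round(3).tolist(),s['ft_force'])
c=cams.get_calibration('wrist');p=proj(c,[s['tcp_pos']-[0,0,55]])[0];print(p)
D=cams.get_calibration('side');q=proj(D,[s['tcp_pos']-[0,0,50]])[0].astype(int)
b=snap('side','s6.png');S=cams.get_calibration('scene');e=snap('scene','e6.png');r=proj(S,[s['tcp_pos']-[0,0,50]])[0].astype(int)
o=np.zeros((600,800,3),np.uint8)
o[:300,:400]=cv2.resize(b[q[1]-26:q[1]+26,q[0]-35:q[0]+35],(400,300),interpolation=3)
o[300:,:400]=cv2.resize(e[r[1]-26:r[1]+26,r[0]-35:r[0]+35],(400,300),interpolation=3)
u,v=int(p[0])-66,int(p[1])-80;print(u,v)
o[:450,400:]=cv2.resize(a[v:v+150,u:u+133],(400,450),interpolation=3);cv2.imwrite('pics/c6.png',o)
E
```

```text
[581.15851413 262.84808334 152.6173882 ] [[-0.868, 0.496, 0.002], [0.496, 0.868, 0.001], [-0.001, 0.002, -1.0]] [-0.27465794 -0.09318439  0.01964734]
[322.61553776 258.27510015]
256 178
```

View pics/c6.png

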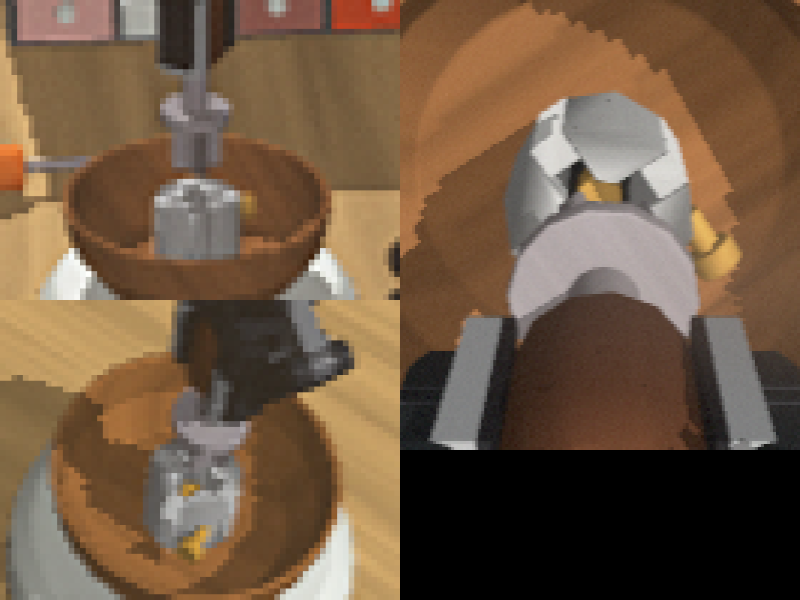

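The spindle is centred over the hub in both side views (side u≈196 against 197). I'm lowering gently with a small correction.

Call:
drive_tool(
  moves=[
    {"x":0,"y":-0.08,"z":0.5,"twist":0,"fingers":-1},
    {"x":0,"y":0,"z":0.5,"twist":0,"fingers":-1},
    {"x":0,"y":0,"z":0.4,"twist":0,"fingers":-1},
    {"x":0,"y":0,"z":0.2,"twist":0,"fingers":-1},
    {"x":0,"y":0,"z":0.2,"twist":0,"fingers":-1},
    {"x":0,"y":0,"z":0.1,"twist":0,"fingers":-1},
    {"x":0,"y":0,"z":0,"twist":0,"fingers":-1},
    {"x":0,"y":0,"z":0,"twist":0,"fingers":-1},
  ],
)

```text
time_s: 11.05
tcp_pos: [580.2, 262.3, 132.3]
tcp_rot: [[-0.868, 0.497, 0.0], [0.497, 0.868, 0.0], [-0.0, 0.0, -1.0]]
ft_force: [1.1, -0.8, -2.3]
gripper_width: 0.289
grasp_force: 59.2
```

Call:
drive_tool(
  moves=[
    {"x":0,"y":0,"z":0.3,"twist":0,"fingers":-1},
    {"x":0,"y":0,"z":0.3,"twist":0,"fingers":-1},
    {"x":0,"y":0,"z":0.1,"twist":0,"fingers":-1},
    {"x":0,"y":0,"z":0,"twist":0,"fingers":-1},
    {"x":0,"y":0,"z":0,"twist":0,"fingers":-1},
  ],
)

```text
time_s: 11.55
tcp_pos: [580.2, 262.4, 125.0]
tcp_rot: [[-0.868, 0.497, 0.0], [0.497, 0.868, 0.0], [-0.0, 0.0, -1.0]]
ft_force: [2.4, 0.8, -2.1]
gripper_width: 0.287
grasp_force: 59.2
```

Call:
drive_tool(
  moves=[
    {"x":0,"y":0,"z":0.3,"twist":0,"fingers":-1},
    {"x":0,"y":0,"z":0.3,"twist":0,"fingers":-1},
    {"x":0,"y":0,"z":0.3,"twist":0,"fingers":-1},
    {"x":0,"y":0,"z":0.3,"twist":0,"fingers":-1},
    {"x":0,"y":0,"z":0.3,"twist":0,"fingers":-1},
    {"x":0,"y":0,"z":0,"twist":0,"fingers":-1},
    {"x":0,"y":0,"z":0,"twist":0,"fingers":-1},
    {"x":0,"y":0,"z":0,"twist":0,"fingers":-1},
  ],
  squeeze=80,
)

```text
time_s: 12.35
tcp_pos: [580.5, 262.4, 113.4]
tcp_rot: [[-0.868, 0.497, 0.003], [0.497, 0.868, 0.001], [-0.002, 0.002, -1.0]]
ft_force: [-2.1, -1.7, 10.0]
gripper_width: 0.279
grasp_force: 79.6
```

Call:
drive_tool(
  moves=[
    {"x":0,"y":0,"z":0.2,"twist":0,"fingers":-1},
    {"x":0,"y":0,"z":0.2,"twist":0,"fingers":-1},
    {"x":0,"y":0,"z":0.2,"twist":0,"fingers":-1},
    {"x":0,"y":0,"z":0,"twist":0,"fingers":-1},
    {"x":0,"y":0,"z":0,"twist":0,"fingers":-1},
    {"x":0,"y":0,"z":0,"twist":0,"fingers":-1},
  ],
)

```text
time_s: 12.95
tcp_pos: [580.8, 262.4, 113.2]
tcp_rot: [[-0.868, 0.497, 0.006], [0.497, 0.868, 0.001], [-0.005, 0.004, -1.0]]
ft_force: [-8.2, -4.0, 26.9]
gripper_width: 0.282
grasp_force: 81.8
```

It's on the hard stop: z held at 113.2 while the force rose. I'm easing the press a little and checking by eye.

Call:
drive_tool(
  moves=[
    {"x":0,"y":0,"z":-0.2,"twist":0,"fingers":-1},
    {"x":0,"y":0,"z":0,"twist":0,"fingers":-1},
    {"x":0,"y":0,"z":0,"twist":0,"fingers":-1},
    {"x":0,"y":0,"z":0,"twist":0,"fingers":-1},
  ],
)

```text
time_s: 13.35
tcp_pos: [580.7, 262.4, 113.3]
tcp_rot: [[-0.868, 0.497, 0.005], [0.497, 0.868, 0.001], [-0.004, 0.004, -1.0]]
ft_force: [-5.7, -2.6, 21.3]
gripper_width: 0.285
grasp_force: 80.9
```

```bash
python3 - <<'E'
from h import *
s=ctrl.read_state();print(s['tcp_pos'],s['ft_force'],s['grasp_force'])
a=snap('wrist','w8.png');b=snap('side','s8.png');e=snap('scene','e8.png')
o=np.zeros((600,800,3),np.uint8)
o[:300,:400]=cv2.resize(b[176:236,270:350],(400,300),interpolation=3)
o[300:,:400]=cv2.resize(e[255:330,350:450],(400,300),interpolation=3)
o[:300,400:]=cv2.resize(a[180:330,220:420],(400,300),interpolation=3)
o[300:,400:]=cv2.resize(b[130:430,200:600],(400,300));cv2.imwrite('pics/c8.png',o)
E
```

```text
[580.69939633 262.42387717 113.2845462 ] [-5.72026899 -2.55180166 21.2617392 ] 80.90686333947815
```

View pics/c8.png

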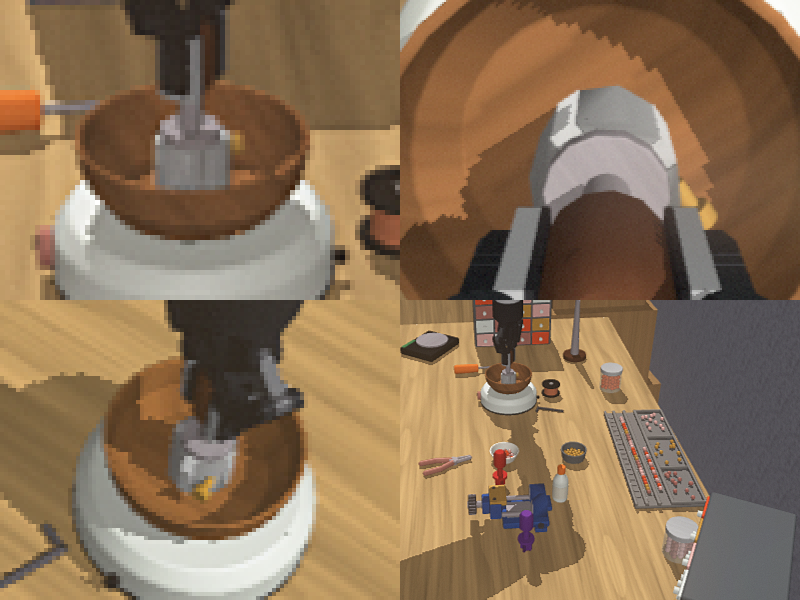

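The collar lies flat on the hub, at side crop (190,130) and wrist crop (605,170). The jaw is open and the bystanders are where they were.

```bash
python3 -c "
from station import order
print(order.close_job())"
```

```text
the job is handed in; nothing more can be done
None
```

The spindle is fully home in the hub with its collar flat, the gripper is still holding it down with about 21 N for you to tighten the lock screw, the vise jaw is about 37 mm open, and the job is handed in at about 13.5 s.

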